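# Ease the sagging bolt of the reject cage and hold its gate ajar

## Task

Take the upright knob of the barrel bolt on the reject cage, lift the sagging bolt by about 1 cm so that its head clears the bent-up lip of the keeper, and draw it fully clear without wrenching it against the keeper. Then ease the bottom-hinged gate down towards you until its top edge stands about 8 cm out (give or take 3 cm), and hold it there: finish with the hand still holding the gate still, bolt drawn, so that I can look in. The gate falls open if it is let go, so never let it drop; leave the cage's contents, the ring on its roof and the other things on the bench where they are.

Things in the scene. Friction and masses are not known exactly. Their poses are not given: they have to be found in the camera images.
- cage: Grey steel reject cage fixed to the bench, 125 mm deep (its x), 300 mm wide (its y), 204 mm high, flat sheet roof, barred sides. Origin on the bench top at the middle of the front face of its two front posts. At zero yaw its x points away from the robot, y to the robot's left, z up. The whole cage stands at varying places and yaws. It carries the keeper.
- gate: Barred grey gate in the cage's front, 224 mm wide, 12 mm thick, 182 mm high from its hinge line, carrying the bolt (gate 0.35 kg nominal, bolt and barrel 0.22 kg). Origin at the middle of the hinge line. Axes as the cage's when shut; they turn with the gate.
- bolt: Barrel bolt on the outside of the gate near its top: a 12 mm round steel rod along the gate's y, with an upright stem and knob, ending at the gate's +y side in a head 28 mm across and 8 mm thick that sits in the keeper. Origin on the rod's axis, 18 mm in front of the gate's front face and 152 mm above the hinge line (bolt down).
- knob (a point): Centre of the bolt's knob, a dark cylinder 22 mm across, 24 mm long along the gate's y, on a 9 mm stem 64 mm above the rod; with bolt down and gate shut 236 mm above the bench, 18 mm in front of the gate. Pinch it from above by its flat ends; within 60 mm along y nothing else reaches above 205 mm. It can turn between the fingers as the gate tilts, so the hand may stay upright.
- bolt_head (a point): Centre of the bolt's head (28 mm across, 8 mm thick along y).
- keeper (a point): Inside of the keeper: a steel bracket on the cage's left (+y) front post with a floor, a front wall (its face 39 mm in front of the post, y 132 to 162 mm in the cage's frame) and an inboard lip bent upwards. The front wall stops the gate from opening by more than about 0.02 rad while the head is inside, at any lift. This point is where the head's centre sits, bolt down and shot.
- keeper_lip (a point): Middle of the top edge of the keeper's bent-up lip (4 mm thick along y). With the bolt down the lip's top is 7.5 mm below the rod's axis, so that it catches the head from behind by 6.5 mm: the bolt must be lifted by at least 7 mm, better 10 or 11 mm, while it is pulled over the lip.
- hinge_line (a point): Middle of the gate's hinge line, 20 mm above the bench at the front face of the posts; the hinge runs along the cage's y.
- gate_top (a point): Middle of the top edge of the gate's front face, 182 mm from the hinge line.
- gate_hinge (a joint): Gate's angle in rad: 0 shut (upright), growing as its top comes out towards the cage's -x and down; stop at 1.45. Almost no friction: beyond about 0.05 rad it falls open by its own weight (about 1.5 N at the knob at 0.45 rad). Top edge 8 cm out is 0.46 rad.
- bolt_lift (a joint): Height in m that the bolt and its loose barrel (a 21 mm tube, 63 mm long, right of the knob) are lifted along the gate's z in their worn staples: 0 down, 0.014 the stop. No spring, it sinks by its own weight (about 2.2 N).
- bolt_draw (a joint): Distance in m that the bolt is drawn along the gate's -y: 0 fully shot, starts at 0 to 0.006, stop at 0.045. At 0.022 and beyond the head is clear of lip and front wall. Friction 1 N, it stays where it is left.
- flange_sample: Round steel flange, 68 mm across and 32 mm high, loose inside the cage.
- spur_gear: Dark spur gear, 56 mm across and 24 mm high, loose inside the cage.
- steel_ring: Steel ring, 52 mm across and 14 mm high, lying loose on the cage's roof near its right rear.
- brass_bush: Flanged brass bush, 48 mm across and 30 mm high, loose on the bench in front of the cage, to the right.
- hex_bar: Short steel hexagon bar, 100 mm long, 19 mm high, loose on the bench in front of the cage.
- marker_blue: Marker pen, 138 mm long, loose on the bench in front of the cage.
- oil_bottle: Oil bottle, 48 mm across and 138 mm high, loose on the bench to the left of the cage.
- micrometer: Micrometer, 140 mm long and 18 mm high, lying loose on the bench to the left in front of the cage.

How it is judged:
On the way:
1. the bolt is drawn clear of the keeper while the gate is still shut (value of joint bolt_draw above 0.022 m and value of joint gate_hinge below 0.12 rad), for 0.1 s.
At the end, for the whole second after the job is handed in: The gate stands 0.28 to 0.66 rad open (top edge about 5 to 11 cm out) and still (under 0.1 rad/s), the bolt is drawn at least 20 mm, and the fingers press on the gate or its bolt with more than 0.3 N, holding it against its weight (value of joint gate_hinge between 0.28 and 0.66 rad and velocity of joint gate_hinge between -0.1 and 0.1 rad/s and value of joint bolt_draw above 0.02 m and contact force between the fingers and gate above 0.3 N); the arm keeps its last pose, push and grip.
It fails at once if the gate was let drop (more than 0.95 rad open) (value of joint gate_hinge above 0.95 rad).
It fails at once if the bolt was wrenched against the keeper (more than 40 N) (contact force between bolt and cage above 40 N).
It fails at once if the steel ring on the roof, the flange or the gear in the cage was moved by more than 30 mm (distance of any of steel_ring, flange_sample, spur_gear from where it was at the start of the episode above 0.03 m).
It fails at once if the brass bush, hexagon bar, marker, oil bottle or micrometer on the bench was moved by more than 30 mm (distance of any of brass_bush, hex_bar, marker_blue, oil_bottle, micrometer from where it was at the start of the episode above 0.03 m).
It also fails if it takes over 32 s, if anything falls off the work surface, if the arm or the gripper's body presses on something with over 40 N, if the wrist force passes 120 N, or if a joint passes its speed limit or range.

## Robot

A 7-joint arm with a two-finger parallel gripper is mounted at the origin on a cart in front of the work surface, level with it; the furniture and walls round the work are solid. World frame = base frame: x ahead of the robot, y to its left, z up, the work surface at z = 0. Lengths are in m, angles in rad, forces in N, time in s.
With the tool pointing down it reaches from about 0.4 to 0.85 m from the base axis. Payload 4.4 kg.
Tool frame: the origin (TCP) lies at the very end of the fingers, on their centre line; the grasp point (between the pads) lies grip_depth behind it (grip_depth is the distance from the TCP to the grasp point, in m); x points along the fingers, y is the direction in which the jaws open and shut, and the axes are right-handed (so a half turn about x gives the same grasp; the last joint's range is limited). The gripper opens to 94 mm and grips with 3 to 60 N. Pads are 16 mm wide; open, the fingers measure 119 mm over their backs; the gripper's body (75 mm by 177 mm) begins 78 mm behind the grasp point.
Start: joints at [1.162, 0.628, 0.038, 1.517, -0.027, 0.996, -0.02], TCP at [0.219, -0.612, 0.167] pointing down, gripper open.
Joint ranges: [-3.06, 3.06], [-0.37, 2.12], [-1.25, 1.32], [0.18, 2.47], [-1.1, 4.24], [0.23, 1.98], [-2.94, 2.94]. Speed limits (rad/s): [2.57, 2.57, 3.14, 3.14, 3.14, 3.14, 3.14].

## Interface

Orientations are given as a unit quaternion [x, y, z, w].
In Python, from workcell import get_state, camera, job_done, grip_depth gives the robot as it stands.
- The arm moves only by the tool carry_out, never from a script. Its argument "commands" is a list of rows, each a list of 7 numbers: the turn, a rotation vector about the world's x, y, z in degrees, then the shift along the world's x, y, z in m, then the opening, from 0 (shut) to 1 (fully open). A call has 1 to 5 rows; each row is the pose to reach, as a shift and turn from the pose commanded when the call began; what a row does not reach only later rows make up. A row lasts 1/8 s, in which the tool goes at most 62.5 mm and 10.7 degrees, less where a joint would pass 70% of its speed; a pose out of reach is approached as far as the arm can. A call with a gripper value outside its range is refused whole. The fingers move at their own pace and stop on an object; the grip force is fixed at half the most. Time passes only in rows, so rows that repeat a pose let the fingers close. It gives the time, the measured TCP pose, the force and the opening at its end, in the units of the state.
- get_state(): the state, without advancing time (a new reading comes with each control period).
- camera(name): name is "side" or "top" or "wrist"; returns a dict with "pixels" (400x640x3 uint8, red, green, blue), "K" (3x3 intrinsics, pixels), "distortion" ([k1, k2, p1, p2, k3] as OpenCV has them; the pictures are not rectified), "pose" (4x4, takes a point from camera to world coordinates); the wrist camera has in their place "tool_from_camera" (4x4, takes a point from camera to tool coordinates, whose origin is the TCP and whose axes are the tool frame's). Camera axes: x right, y down, z forward; pixel columns grow to the right and rows downward; lengths in m; the calibration is good to about 2 mm. A picture is of the moment at which its call begins: read the wrist's pose just before it. There is no depth.
- job_done(): hands the job in, once; it reports no verdict.
The state is a dict: "time": time; "qpos": joint angles; "qd": joint speeds; "effort": joint torques, N m; "tcp_pos": TCP position; "eef_rot": TCP orientation; "wrist_force": force on the tool from outside, world axes, zero at the start; "moment": the same for the moment, N m; "width": finger opening in m.
Only numpy, scipy, OpenCV 4.12 (cv2) and the standard library are available. Lean on these libraries where they do the work, as an engineer would, in place of code of your own. Each camera call takes 0.05 s, during which the arm holds its last target.

## Working session

There is one attempt and no reset: what is moved stays moved. The work goes in short steps, Python scripts to look and compute and a tool call to move; the robot and the scene stay as the last step left them, time stands still between calls to the robot, and variables do not carry over. Pictures are saved under pics/ and viewed, and the job is handed in when it is done.

Besides the shell and the picture viewer there is one more tool, called after "Call:" in YAML: its name, and indented under it one key for each argument. carry_out: Moves the arm, as the interface text tells. Its arguments: {"type":"object","properties":{"commands":{"type":"array","items":{"type":"array","items":{"type":"number"}}}},"required":["commands"]}

```bash
mkdir -p pics; ls; python3 - <<'E'
from workcell import get_state, camera, grip_depth
import cv2
s=get_state();print(s,grip_depth)
for n in ["side","top"]:
    c=camera(n);cv2.imwrite(f"pics/{n}0.png",c["pixels"][:,:,::-1]);print(n,c["K"],c["distortion"],c["pose"])
E
```

```text
pics
{'time': 0.0, 'qpos': array([ 1.16218797,  0.62933008,  0.03843654,  1.51830889, -0.02698862,
        0.9962841 , -0.01999596]), 'qd': array([ 0.00170781,  0.00143264, -0.00173774, -0.00099398,  0.00131232,
       -0.00043596,  0.00070054]), 'effort': array([-3.44638374e-04, -5.49716413e+01,  1.14335775e+00, -1.86627799e+01,
       -5.21668838e-02,  2.36123241e-02,  1.63058085e-04]), 'tcp_pos': array([ 0.21827797, -0.61150907,  0.16658338]), 'eef_rot': array([-0.69662466, -0.12124364,  0.69686285, -0.11998429]), 'wrist_force': array([-0.65048968, -0.04336729, -0.12404659]), 'moment': array([-0.01378024, -0.03238026, -0.00127086]), 'width': 0.09412968063908331} 0.0188
side [[415.75983546   0.         321.69371066]
 [  0.         415.75983546 201.57671995]
 [  0.           0.           1.        ]] [-0.09875625  0.          0.          0.          0.        ] [[ 0.99801167  0.02479281 -0.05794841  0.61237721]
 [ 0.06245163 -0.51316987  0.85601196 -0.89077913]
 [-0.00851443 -0.8579289  -0.51369787  0.76985451]
 [ 0.          0.          0.          1.        ]]
top [[503.03844203   0.         319.77046373]
 [  0.         503.03844203 190.72263259]
 [  0.           0.           1.        ]] [-0.10574286  0.          0.          0.          0.        ] [[-3.50147828e-01 -8.61251353e-01  3.68296898e-01 -3.19961883e-02]
 [-9.36693680e-01  3.22451124e-01 -1.36492572e-01  3.35751264e-01]
 [-1.20333676e-03 -3.92773954e-01 -9.19634260e-01  1.59397983e+00]
 [ 0.00000000e+00  0.00000000e+00  0.00000000e+00  1.00000000e+00]]
```

View pics/side0.png

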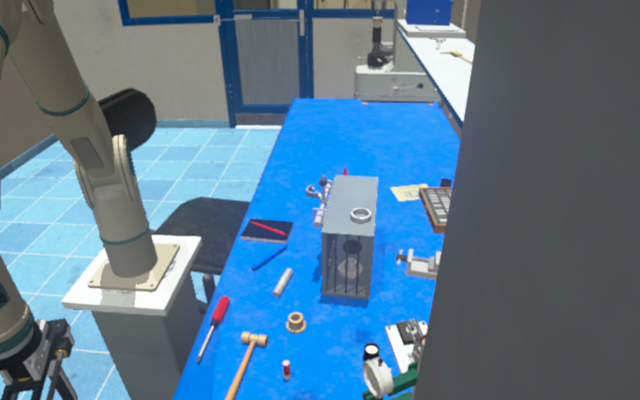

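View pics/top0.png

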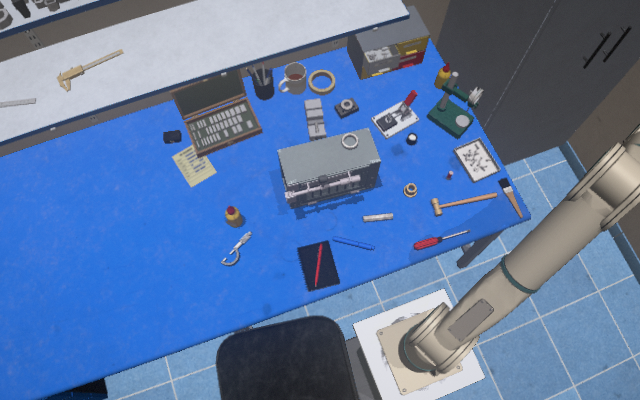

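```bash
python3 - <<'E'
import cv2
a=cv2.imread("pics/top0.png")[120:220,265:395];cv2.imwrite("pics/topz.png",cv2.resize(a,None,fx=6,fy=6,interpolation=2))
a=cv2.imread("pics/side0.png")[160:310,290:390];cv2.imwrite("pics/sidez.png",cv2.resize(a,None,fx=4,fy=4,interpolation=2))
E
```

```text
(no output)
```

View pics/topz.png

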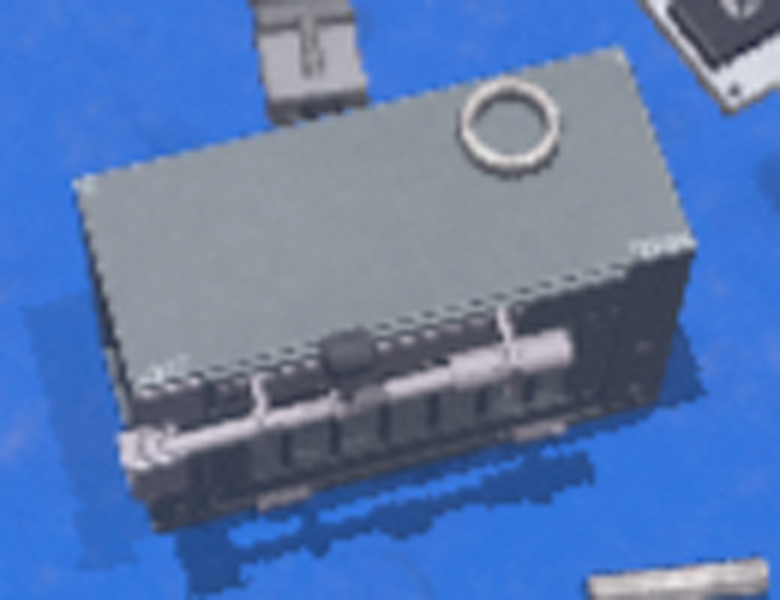

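View pics/sidez.png

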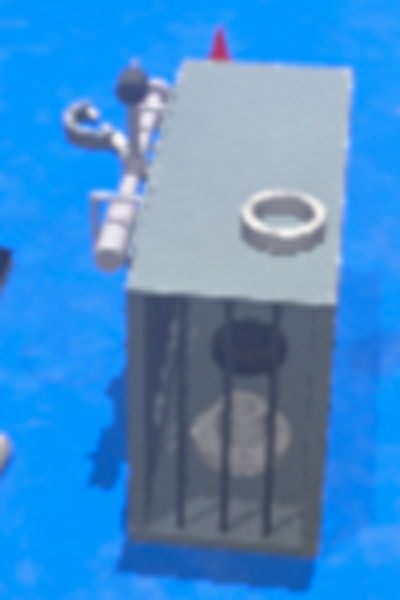

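```bash
cat > h.py <<'E'
import numpy as np,cv2
from workcell import get_state, camera, grip_depth
from scipy.spatial.transform import Rotation as R
def ray(c,uv,P=None):
    P=c["pose"] if P is None else P
    q=cv2.undistortPoints(np.array([[uv]],float),c["K"],c["distortion"])[0,0]
    return P[:3,3],P[:3,:3]@np.array([q[0],q[1],1])
def onz(c,uv,z,P=None):
    o,d=ray(c,uv,P);return o+d*(z-o[2])/d[2]
def tri(rs):
    A=0;b=0
    for o,d in rs:
        d=d/np.linalg.norm(d);M=np.eye(3)-np.outer(d,d);A=A+M;b=b+M@o
    return np.linalg.solve(A,b)
def wpose(c,s):
    T=np.eye(4);T[:3,:3]=R.from_quat(s["eef_rot"]).as_matrix();T[:3,3]=s["tcp_pos"];return T@c["tool_from_camera"]
E
python3 - <<'E'
from h import *
t=camera("top");s=camera("side")
f=lambda x,y:(x/6-.5+265+.083,y/6+120-.42)
g=lambda x,y:(x/4+290-.4,y/4+160-.4)
n=["FL","FR","BL","BR"]
T=[onz(t,f(*p),.204) for p in [(130,388),(692,243),(80,182),(622,50)]]
print(np.round(T,4))
S=[onz(s,g(*p),.204) for p in [(128,290),(335,302),(182,62),(352,70)]];print("side FR,BR,FL,BL",np.round(S,4))
print("angles",[np.degrees(np.arctan2(*(a-b)[:2]))for a,b in [(T[1],T[0]),(T[3],T[2]),(S[0],S[2]),(S[1],S[3])]])
print(onz(t,f(349,353),.236),onz(s,g(131,85),.236),tri([ray(t,f(349,353)),ray(s,g(131,85))]))
d=[(x,y) for x,y in[]]
st=get_state();print(R.from_quat(st["eef_rot"]).as_matrix())
E
```

```text
[[ 0.5801  0.2169  0.204 ]
 [ 0.5559 -0.0807  0.204 ]
 [ 0.7     0.2032  0.204 ]
 [ 0.6742 -0.0911  0.204 ]]
side FR,BR,FL,BL [[ 0.5571 -0.0879  0.204 ]
 [ 0.6786 -0.0941  0.204 ]
 [ 0.5787  0.2066  0.204 ]
 [ 0.7039  0.1998  0.204 ]]
angles [np.float64(-175.35303381501421), np.float64(-174.98377618041468), np.float64(-175.8004545916266), np.float64(-175.07612361332636)]
[0.54594598 0.11201822 0.236     ] [0.54707084 0.10872948 0.236     ] [0.54677225 0.11176308 0.23432792]
[[-3.68032188e-04  3.36153152e-01 -9.41807264e-01]
 [ 1.02419323e-03 -9.41806707e-01 -3.36153353e-01]
 [-9.99999408e-01 -1.08830788e-03  2.32940085e-06]]
```

Call:
carry_out:
  commands:
    - [0, 0, -5, 0, 0, 0.05, 1]
    - [0, 0, -10, 0.02, 0.03, 0.09, 1]
    - [0, 0, -15, 0.05, 0.075, 0.12, 1]
    - [0, 0, -20, 0.08, 0.125, 0.14, 1]
    - [0, 0, -24.4, 0.11, 0.175, 0.16, 1]

```text
time: 0.82
tcp_pos: [0.3293, -0.4354, 0.3281]
eef_rot: [0.707, -0.03, -0.706, -0.03]
wrist_force: [1.3, -0.3, 0.8]
width: 0.0941
```

Call:
carry_out:
  commands:
    - [0, 0, 0, 0.03, 0.05, 0.01, 1]
    - [0, 0, 0, 0.06, 0.1, 0.02, 1]
    - [0, 0, 0, 0.085, 0.155, 0.03, 1]
    - [0, 0, 0, 0.11, 0.21, 0.03, 1]
    - [0, 0, 0, 0.13, 0.265, 0.03, 1]

```text
time: 1.45
tcp_pos: [0.4592, -0.1702, 0.3576]
eef_rot: [0.707, -0.029, -0.706, -0.029]
wrist_force: [0.6, -0.2, -0.1]
width: 0.094
```

Call:
carry_out:
  commands:
    - [0, 0, 0, 0.018, 0.056, 0, 1]
    - [0, 0, 0, 0.036, 0.112, 0, 1]
    - [0, 0, 0, 0.054, 0.168, 0, 1]
    - [0, 0, 0, 0.07, 0.224, 0, 1]
    - [0, 0, 0, 0.087, 0.281, -0.01, 1]

```text
time: 2.08
tcp_pos: [0.5463, 0.1105, 0.348]
eef_rot: [0.707, -0.029, -0.706, -0.03]
wrist_force: [0.5, -0.5, -0.6]
width: 0.0943
```

```bash
python3 - <<'E'
from h import *
s=get_state();c=camera("wrist");cv2.imwrite("pics/w1.png",c["pixels"][:,:,::-1]);P=wpose(c,s)
print(s["tcp_pos"],c["K"],c["distortion"],P.round(4))
np.savez("w1.npz",P=P,K=c["K"],d=c["distortion"])
E
```

```text
[0.54629466 0.11050042 0.34802204] [[285.40000373   0.         319.37347066]
 [  0.         285.40000373 200.26909558]
 [  0.           0.           1.        ]] [0.01726289 0.         0.         0.         0.        ] [[-8.340e-02 -9.682e-01 -2.360e-01  6.164e-01]
 [-9.965e-01  8.100e-02  2.000e-02  1.036e-01]
 [-2.000e-04  2.368e-01 -9.715e-01  5.653e-01]
 [ 0.000e+00  0.000e+00  0.000e+00  1.000e+00]]
```

View pics/w1.png

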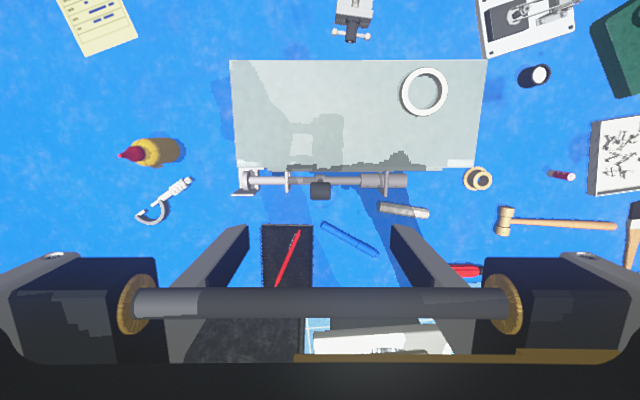

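```bash
python3 - <<'E'
from h import *
z=np.load("w1.npz");c=dict(K=z["K"],distortion=z["d"]);P=z["P"]
im=cv2.imread("pics/w1.png")
a=im[150:215,222:422];cv2.imwrite("pics/w1z.png",cv2.resize(a,None,fx=4,fy=4,interpolation=2))
m=(im.max(2)<90)[175:205,300:340];ys,xs=np.nonzero(m);print(xs.min()+300,xs.max()+300,ys.min()+175,ys.max()+175)
for p in [(236,169),(478,167),(230,60),(486,60)]:print(p,onz(c,p,.204,P).round(4))
print(onz(c,(320,190),.238,P))
E
```

```text
311 328 182 184
(236, 169) [0.5781 0.2129 0.204 ]
(478, 167) [ 0.555  -0.0917  0.204 ]
(230, 60) [0.7038 0.2002 0.204 ]
(486, 60) [ 0.6785 -0.0943  0.204 ]
[0.54913432 0.10859474 0.238     ]
```

View pics/w1z.png

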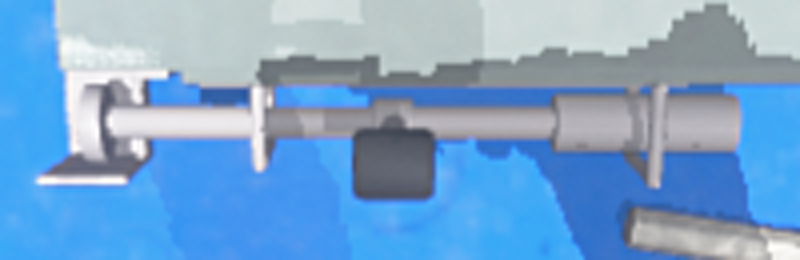

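```bash
python3 - <<'E'
from h import *
z=np.load("w1.npz");c=dict(K=z["K"],distortion=z["d"]);P=z["P"]
t=camera("top");s=camera("side")
w=ray(c,(320.3,190.8),P);print(onz(c,(320.3,190.8),.236,P))
f=lambda x,y:(x/6-.5+265+.083,y/6+120-.42)
g=lambda x,y:(x/4+290-.4,y/4+160-.4)
print(tri([w,ray(t,f(349,353)),ray(s,g(131,85))]),tri([w,ray(s,g(131,85))]),tri([w,ray(t,f(349,353))]))
E
```

```text
[0.54773578 0.10835258 0.236     ]
[0.5470302  0.11017837 0.23459011] [0.54741977 0.108367   0.23611731] [0.54730687 0.10987107 0.231898  ]
```

Call:
carry_out:
  commands:
    - [0, 0, 0, 0.001, -0.0015, -0.04, 1]
    - [0, 0, 0, 0.001, -0.0015, -0.08, 1]
    - [0, 0, 0, 0.001, -0.0015, -0.11, 1]
    - [0, 0, 0, 0.001, -0.0015, -0.13, 1]
    - [0, 0, 0, 0.001, -0.0015, -0.13, 0.6]

```text
time: 2.85
tcp_pos: [0.5453, 0.1051, 0.2164]
eef_rot: [-0.705, 0.031, 0.708, 0.029]
wrist_force: [-0.4, -0.4, 0.7]
width: 0.0874
```

```bash
python3 - <<'E'
from h import *
s=get_state();c=camera("wrist");cv2.imwrite("pics/w2.png",c["pixels"][:,:,::-1]);P=wpose(c,s)
print(s["tcp_pos"],s["width"],s["wrist_force"])
np.savez("w2.npz",P=P,K=c["K"],d=c["distortion"],T=c["tool_from_camera"])
im=cv2.imread("pics/w2.png")[160:290,220:420];cv2.imwrite("pics/w2z.png",cv2.resize(im,None,fx=4,fy=4,interpolation=2))
E
```

```text
[0.54532998 0.10511532 0.21639923] 0.08739030257885361 [-0.3877088  -0.37585583  0.67199332]
```

View pics/w2z.png

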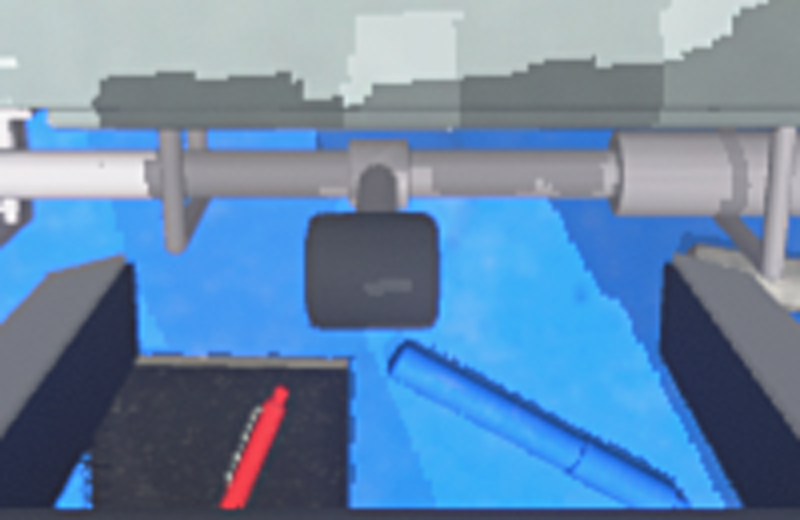

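```bash
python3 - <<'E'
from h import *
z=np.load("w2.npz");c=dict(K=z["K"],distortion=z["d"]);P=z["P"]
k=(312.7,227.3)
print("knob",onz(c,k,.236,P))
T=z["T"];o,d=ray(c,k,T);x=-.0188+.001
p=o+d*((x-o[0])/d[0]);print("in tool, at grasp depth",p)
s=get_state();print(s["time"],s["tcp_pos"],s["qd"].round(3))
E
```

```text
knob [0.54768224 0.10888674 0.236     ]
in tool, at grasp depth [-0.0178     -0.00396377 -0.00133254]
2.9 [0.54640579 0.10575107 0.21761846] [-0.005 -0.018 -0.008 -0.028 -0.002  0.001 -0.003]
```

Call:
carry_out:
  commands:
    - [0, 0, 0, 0, 0, 0, 0.6]
    - [0, 0, 0, 0, 0, 0, 0.6]

```text
time: 3.15
tcp_pos: [0.5472, 0.1072, 0.2185]
eef_rot: [0.707, -0.029, -0.706, -0.03]
wrist_force: [-0.3, 0.4, -0.3]
width: 0.0633
```

```bash
python3 - <<'E'
from h import *
s=get_state();c=camera("wrist");cv2.imwrite("pics/w3.png",c["pixels"][:,:,::-1])
print(s["tcp_pos"],s["width"],s["wrist_force"],s["qd"].round(3))
im=cv2.imread("pics/w3.png")[160:290,220:420];cv2.imwrite("pics/w3z.png",cv2.resize(im,None,fx=4,fy=4,interpolation=2))
E
```

```text
[0.54719394 0.10717042 0.21852419] 0.06334097571772931 [-0.33261648  0.37905726 -0.27865316] [-0.003  0.003 -0.     0.004  0.    -0.003 -0.001]
```

View pics/w3z.png

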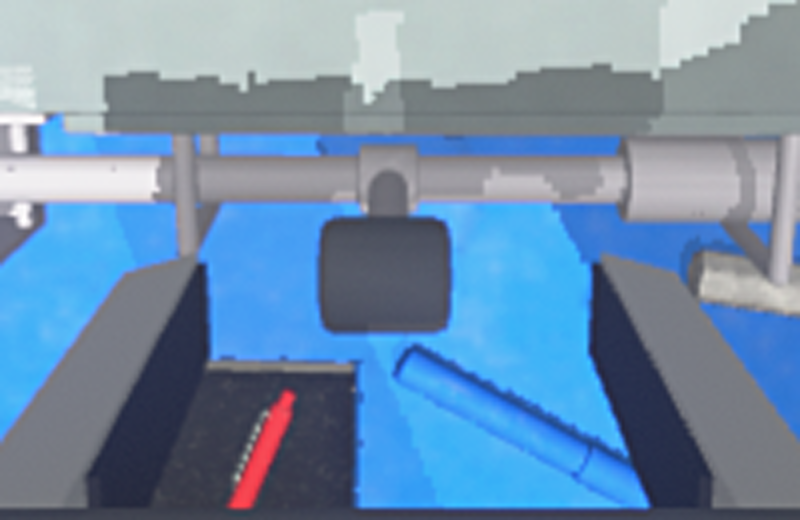

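Call:
carry_out:
  commands:
    - [0, 0, 0, 0.0005, 0.0025, 0, 0.45]
    - [0, 0, 0, 0.0005, 0.0025, 0, 0.36]
    - [0, 0, 0, 0.0005, 0.0025, 0, 0.33]

```text
time: 3.58
tcp_pos: [0.547, 0.1099, 0.2175]
eef_rot: [-0.706, 0.029, 0.707, 0.029]
wrist_force: [-0.4, -0.7, -0.3]
width: 0.0323
```

```bash
python3 - <<'E'
from h import *
s=get_state();c=camera("wrist");cv2.imwrite("pics/w4.png",c["pixels"][:,:,::-1])
print(s["tcp_pos"],s["width"],s["wrist_force"],s["qd"].round(3))
im=cv2.imread("pics/w4.png")[160:290,220:420];cv2.imwrite("pics/w4z.png",cv2.resize(im,None,fx=4,fy=4,interpolation=2))
E
```

```text
[0.54699231 0.1099256  0.21747437] 0.032287545070103126 [-0.41262496 -0.73113335 -0.30886125] [ 0.002  0.     0.002  0.     0.001 -0.002 -0.   ]
```

View pics/w4z.png

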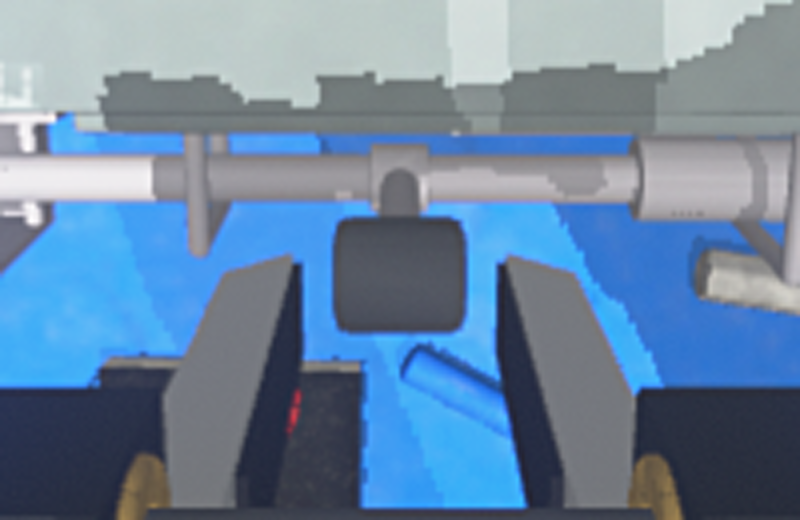

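Call:
carry_out:
  commands:
    - [0, 0, 0, 0, 0, 0, 0.25]
    - [0, 0, 0, 0, 0, 0, 0.15]
    - [0, 0, 0, 0, 0, 0, 0.1]
    - [0, 0, 0, 0, 0, 0, 0.1]

```text
time: 4.12
tcp_pos: [0.547, 0.1098, 0.2175]
eef_rot: [-0.706, 0.029, 0.707, 0.029]
wrist_force: [-0.2, 0.4, 0.2]
width: 0.0095
```

```bash
python3 - <<'E'
from h import *
s=get_state();c=camera("wrist");cv2.imwrite("pics/w5.png",c["pixels"][:,:,::-1])
print(s["tcp_pos"],s["width"],s["wrist_force"])
im=cv2.imread("pics/w5.png")[160:290,220:420];cv2.imwrite("pics/w5z.png",cv2.resize(im,None,fx=4,fy=4,interpolation=2))
c=camera("side");a=c["pixels"][140:260,260:400,::-1];cv2.imwrite("pics/s5z.png",cv2.resize(a,None,fx=5,fy=5,interpolation=2))
E
```

```text
[0.54700595 0.10979147 0.2174512 ] 0.009493279560307174 [-0.18497968  0.37653353  0.24864048]
```

View pics/w5z.png

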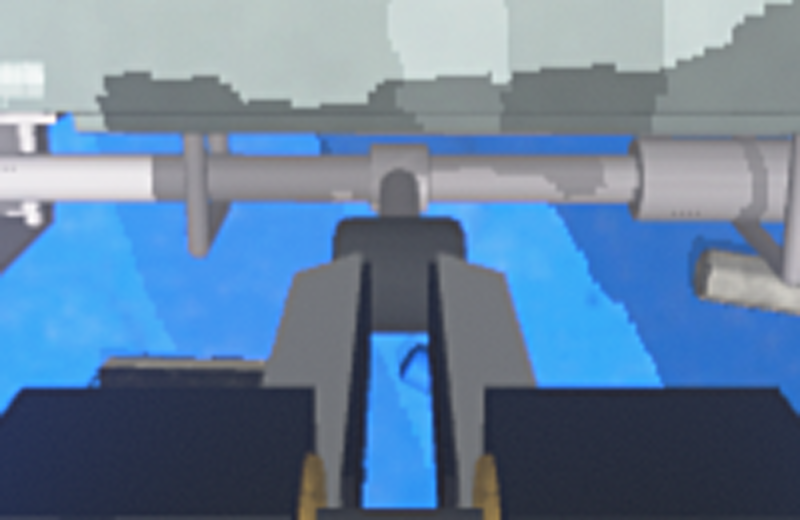

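View pics/s5z.png

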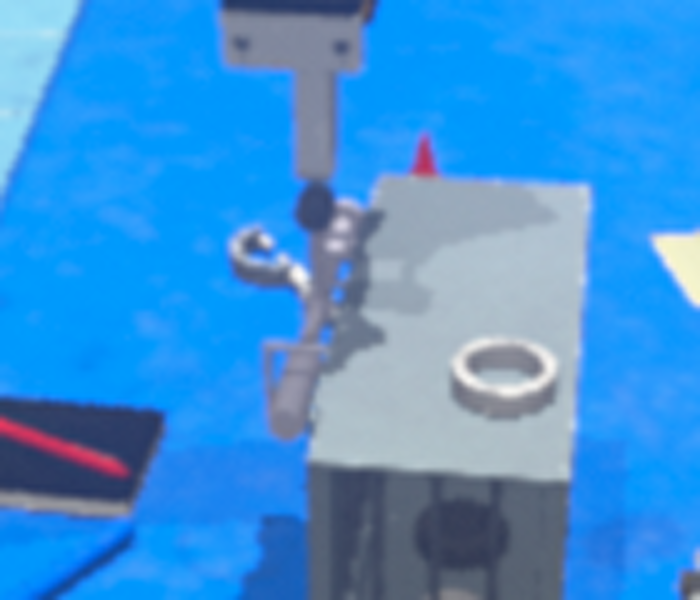

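```bash
python3 - <<'E'
from h import *
z=np.load("w2.npz");T=z["T"];print(T.round(4))
Ti=np.linalg.inv(T)
for x in (0,-.0188,-.035):
  for y in (-.0161,.0161):
    for zz in(-.008,.008):
      p=cv2.projectPoints(np.array([[x,y,zz]]),cv2.Rodrigues(Ti[:3,:3])[0],Ti[:3,3],z["K"],z["d"])[0].ravel()
      print(x,y,zz,"zoom4 px",((p-[220,160])*4).round(0))
s=camera("side");Si=np.linalg.inv(s["pose"])
for q in [(.547,.11,.2175),(.547,.11,.236),(.547,.11,.252)]:
  p=cv2.projectPoints(np.array([q]),cv2.Rodrigues(Si[:3,:3])[0],Si[:3,3],s["K"],s["distortion"])[0].ravel();print(q,p,(p-[260,140])*5)
c=camera("top");Si=np.linalg.inv(c["pose"])
for q in [(.547,.11,.2175),(.547,.11,.236),(.547,.11,.252)]:
  p=cv2.projectPoints(np.array([q]),cv2.Rodrigues(Si[:3,:3])[0],Si[:3,3],c["K"],c["distortion"])[0].ravel();print(q,p,)
a=c["pixels"][120:220,265:395,::-1];cv2.imwrite("pics/t5z.png",cv2.resize(a,None,fx=6,fy=6,interpolation=2))
E
```

```text
[[-0.000e+00 -2.387e-01  9.711e-01 -2.171e-01]
 [ 1.000e+00  1.000e-04  1.000e-04  9.000e-04]
 [-1.000e-04  9.711e-01  2.387e-01 -7.080e-02]
 [ 0.000e+00  0.000e+00  0.000e+00  1.000e+00]]
0 -0.0161 -0.008 zoom4 px [311. 207.]
0 -0.0161 0.008 zoom4 px [313. 284.]
0 0.0161 -0.008 zoom4 px [474. 207.]
0 0.0161 0.008 zoom4 px [473. 284.]
-0.0188 -0.0161 -0.008 zoom4 px [304. 236.]
-0.0188 -0.0161 0.008 zoom4 px [305. 319.]
-0.0188 0.0161 -0.008 zoom4 px [481. 236.]
-0.0188 0.0161 0.008 zoom4 px [479. 319.]
-0.035 -0.0161 -0.008 zoom4 px [296. 265.]
-0.035 -0.0161 0.008 zoom4 px [298. 354.]
-0.035 0.0161 -0.008 zoom4 px [488. 265.]
-0.035 0.0161 0.008 zoom4 px [486. 354.]
(0.547, 0.11, 0.2175) [322.40436764 186.56839258] [312.02183821 232.8419629 ]
(0.547, 0.11, 0.236) [322.35253191 180.63057334] [311.76265957 203.15286671]
(0.547, 0.11, 0.252) [322.30698571 175.41643607] [311.53492857 177.08218035]
(0.547, 0.11, 0.2175) [323.229095   180.45871001]
(0.547, 0.11, 0.236) [323.26092233 177.89376726]
(0.547, 0.11, 0.252) [323.28902206 175.62799996]
```

View pics/t5z.png

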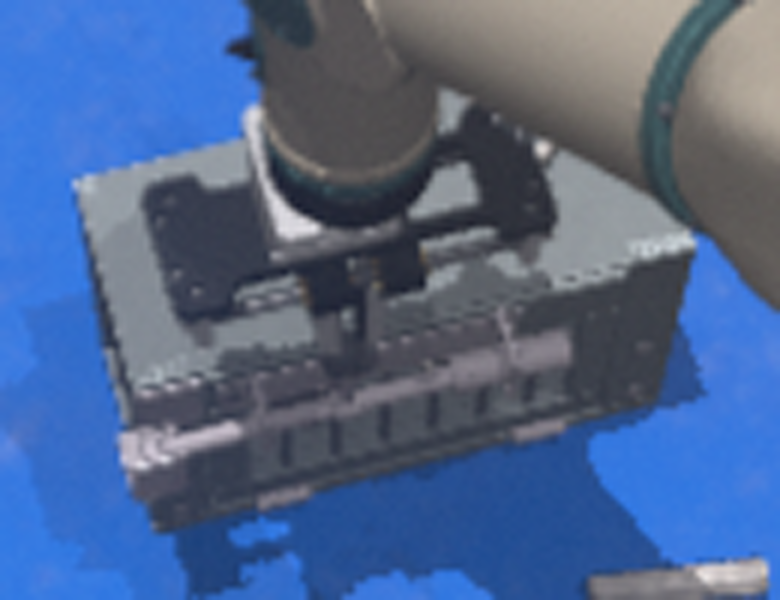

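Call:
carry_out:
  commands:
    - [0, 0, 0, 0, 0, 0.004, 0.3]
    - [0, 0, 0, 0, 0, 0.004, 0.45]
    - [0, 0, 0, 0, 0, 0.004, 0.5]
    - [0, 0, 0, 0, 0, 0, 0.5]

```text
time: 4.82
tcp_pos: [0.5472, 0.1099, 0.2175]
eef_rot: [0.707, -0.029, -0.706, -0.029]
wrist_force: [-0.3, -0.4, 0.6]
width: 0.045
```

Call:
carry_out:
  commands:
    - [0, 0, 0, 0, 0, -0.008, 0.5]
    - [0, 0, 0, 0, 0, -0.016, 0.5]
    - [0, 0, 0, 0, 0, -0.024, 0.5]
    - [0, 0, 0, 0, 0, -0.032, 0.5]
    - [0, 0, 0, 0, 0, -0.032, 0.5]

```text
time: 5.45
tcp_pos: [0.5465, 0.1097, 0.1847]
eef_rot: [-0.706, 0.029, 0.707, 0.029]
wrist_force: [0.4, 0.2, -0.2]
width: 0.0471
```

```bash
cat > look.py <<'E'
import sys
from h import *
n=sys.argv[1]
s=get_state();c=camera("wrist");im=c["pixels"][:,:,::-1].copy();cv2.imwrite(f"pics/w{n}.png",im)
print(s["time"],s["tcp_pos"].round(4),s["width"],s["wrist_force"].round(2),s["moment"].round(2))
a=cv2.resize(im[150:290,160:420],None,fx=3,fy=3,interpolation=2)
c=camera("side");b=cv2.resize(c["pixels"][140:230,275:370,::-1],None,fx=6,fy=6,interpolation=2)
cv2.imwrite(f"pics/w{n}z.png",a);cv2.imwrite(f"pics/s{n}z.png",b)
E
python3 look.py 6
```

```text
5.45 [0.5465 0.1097 0.1847] 0.047100880849298844 [ 0.39  0.24 -0.21] [-0.04  0.05  0.04]
```

View pics/w6z.png

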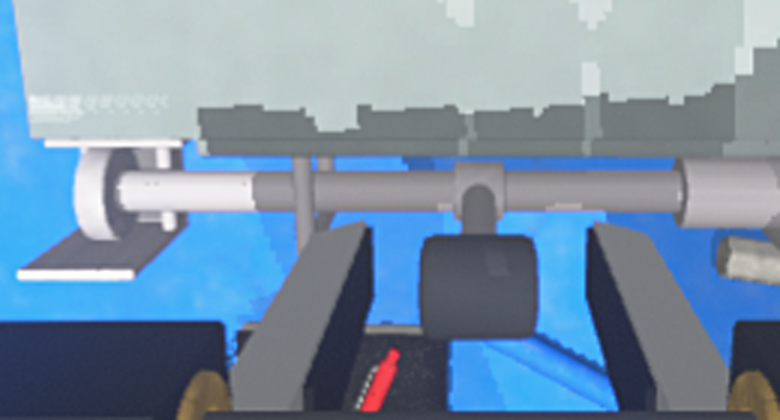

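View pics/s6z.png

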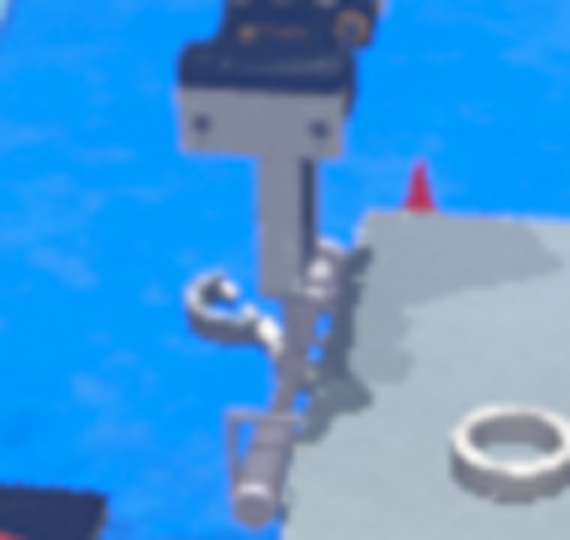

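Call:
carry_out:
  commands:
    - [0, 0, 0, 0, 0, 0, 0.35]
    - [0, 0, 0, 0, 0, 0, 0.24]
    - [0, 0, 0, 0, 0, 0, 0.15]
    - [0, 0, 0, 0, 0, 0, 0.1]

```text
time: 6.05
tcp_pos: [0.5472, 0.1098, 0.1857]
eef_rot: [0.707, -0.029, -0.706, -0.029]
wrist_force: [-1.4, -0.3, 0.9]
width: 0.0236
```

```bash
python3 look.py 7
```

```text
6.05 [0.5472 0.1098 0.1857] 0.02355145217648731 [-1.43 -0.3   0.93] [ 0.05  0.01 -0.02]
```

View pics/w7z.png

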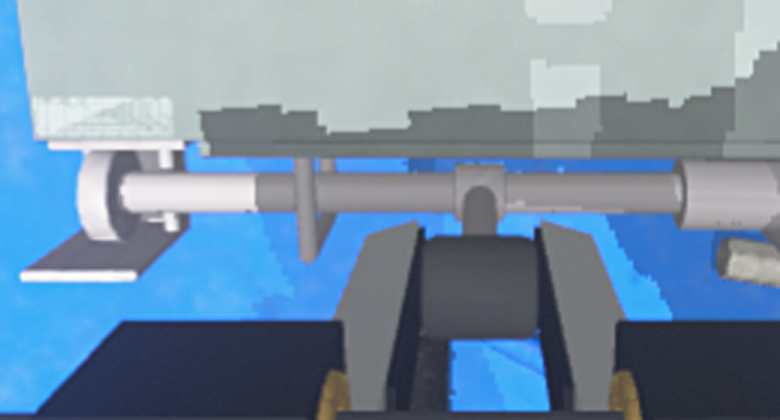

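Width is 23.6 mm and the knob is held. Now I lift it by 10.5 mm.

Call:
carry_out:
  commands:
    - [0, 0, 0, 0, 0, 0.003, 0.1]
    - [0, 0, 0, 0, 0, 0.006, 0.1]
    - [0, 0, 0, 0, 0, 0.0085, 0.1]
    - [0, 0, 0, 0, 0, 0.0105, 0.1]
    - [0, 0, 0, 0, 0, 0.0105, 0.1]

```text
time: 6.78
tcp_pos: [0.5471, 0.1098, 0.1962]
eef_rot: [0.707, -0.029, -0.706, -0.029]
wrist_force: [0.7, 0.2, -1.0]
width: 0.0235
```

```bash
python3 look.py 8
```

```text
6.775 [0.5471 0.1098 0.1962] 0.023491841381506354 [ 0.73  0.23 -0.95] [ 0.12 -0.14 -0.09]
```

View pics/w8z.png

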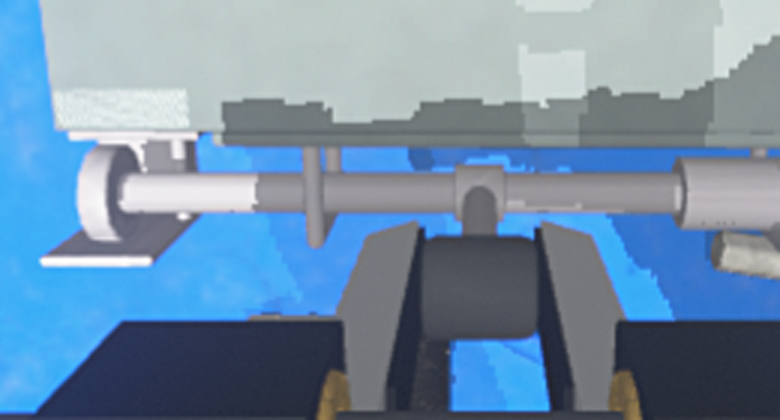

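Call:
carry_out:
  commands:
    - [0, 0, 0, -0.0003, -0.003, 0, 0.1]
    - [0, 0, 0, -0.0005, -0.006, 0, 0.1]
    - [0, 0, 0, -0.0008, -0.009, 0, 0.1]
    - [0, 0, 0, -0.001, -0.012, 0, 0.1]

```text
time: 7.38
tcp_pos: [0.546, 0.0977, 0.196]
eef_rot: [0.707, -0.029, -0.706, -0.029]
wrist_force: [1.6, 2.0, -2.2]
width: 0.0239
```

Call:
carry_out:
  commands:
    - [0, 0, 0, -0.0004, -0.005, 0, 0.1]
    - [0, 0, 0, -0.0008, -0.01, 0, 0.1]
    - [0, 0, 0, -0.0012, -0.015, 0, 0.1]
    - [0, 0, 0, -0.0016, -0.02, 0, 0.1]
    - [0, 0, 0, -0.0018, -0.022, 0, 0.1]

```text
time: 8.0
tcp_pos: [0.544, 0.0752, 0.1959]
eef_rot: [-0.706, 0.03, 0.707, 0.029]
wrist_force: [-0.1, 1.8, -1.6]
width: 0.0238
```

```bash
python3 look.py 9
```

```text
8.0 [0.544  0.0752 0.1959] 0.023835554151659253 [-0.08  1.76 -1.58] [ 0.39 -0.02  0.02]
```

View pics/w9z.png

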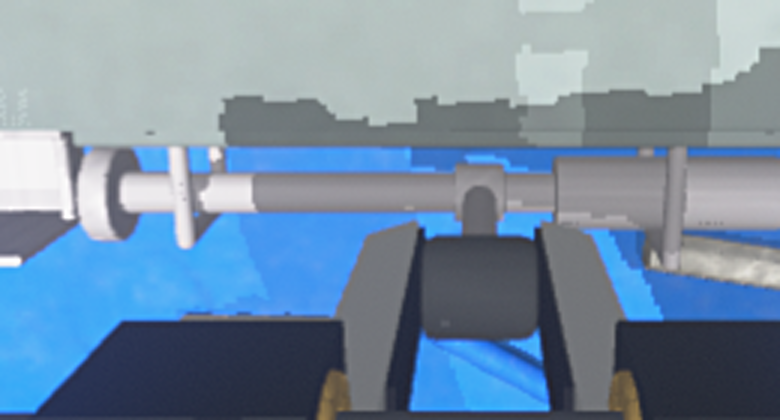

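Call:
carry_out:
  commands:
    - [0, 0, 0, -0.0002, -0.0025, 0, 0.1]
    - [0, 0, 0, -0.0002, -0.0025, 0, 0.1]
    - [0, 0, 0, -0.0047, -0.002, -0.0005, 0.1]
    - [0, 0, 0, -0.0102, -0.0016, -0.001, 0.1]

```text
time: 8.6
tcp_pos: [0.5344, 0.0739, 0.1952]
eef_rot: [0.707, -0.029, -0.706, -0.029]
wrist_force: [2.6, -0.5, -1.7]
width: 0.0239
```

```bash
python3 look.py 10
```

```text
8.6 [0.5344 0.0739 0.1952] 0.023918152279123524 [ 2.57 -0.46 -1.75] [-0.17 -0.6  -0.01]
```

View pics/w10z.png

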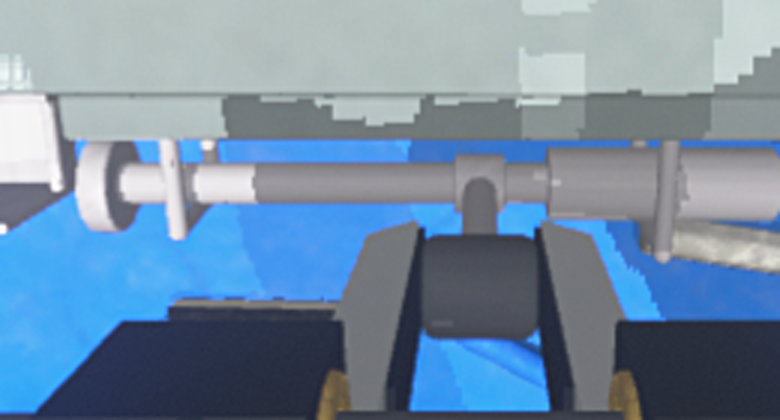

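View pics/s10z.png

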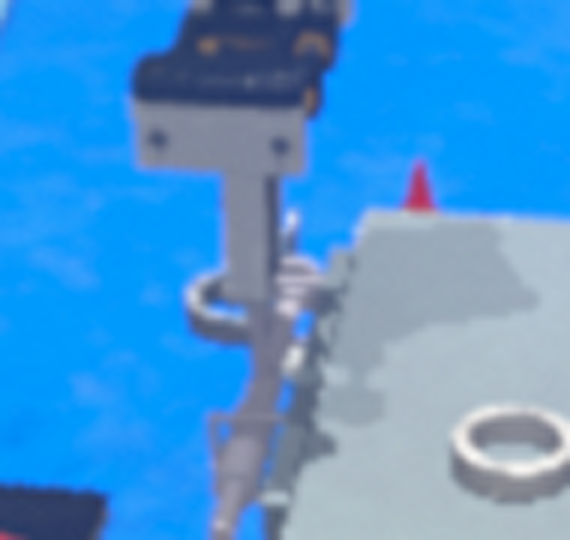

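Call:
carry_out:
  commands:
    - [0, 0, 0, -0.0058, 0.0005, -0.001, 0.1]
    - [0, 0, 0, -0.0114, 0.0009, -0.0022, 0.1]
    - [0, 0, 0, -0.017, 0.0014, -0.0033, 0.1]
    - [0, 0, 0, -0.0234, 0.002, -0.005, 0.1]
    - [0, 0, 0, -0.03, 0.0025, -0.0068, 0.1]

```text
time: 9.32
tcp_pos: [0.5035, 0.0768, 0.1881]
eef_rot: [0.707, -0.029, -0.706, -0.029]
wrist_force: [0.4, -1.3, -2.2]
width: 0.0236
```

Call:
carry_out:
  commands:
    - [0, 0, 0, -0.0065, 0.0005, -0.002, 0.1]
    - [0, 0, 0, -0.013, 0.001, -0.0043, 0.1]
    - [0, 0, 0, -0.0192, 0.0016, -0.0069, 0.1]
    - [0, 0, 0, -0.0254, 0.0021, -0.0095, 0.1]
    - [0, 0, 0, -0.0315, 0.0026, -0.0122, 0.1]

```text
time: 9.95
tcp_pos: [0.4721, 0.0794, 0.1758]
eef_rot: [-0.706, 0.029, 0.706, 0.029]
wrist_force: [0.7, -0.7, -1.2]
width: 0.0238
```

```bash
python3 look.py 11
```

```text
9.95 [0.4721 0.0794 0.1758] 0.0238230512971869 [ 0.72 -0.71 -1.19] [-0.14 -0.44 -0.  ]
```

View pics/w11z.png

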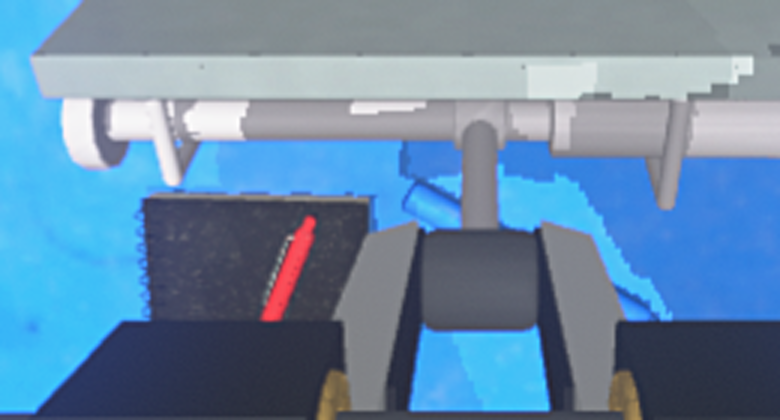

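View pics/s11z.png

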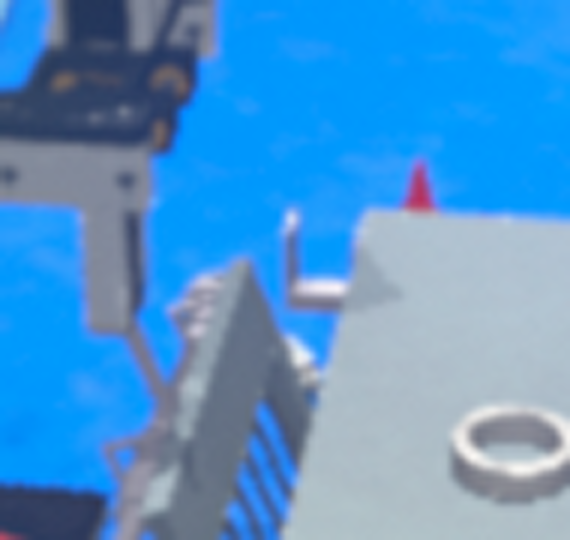

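Call:
carry_out:
  commands:
    - [0, 0, 0, -0.006, 0.0005, -0.0031, 0.1]
    - [0, 0, 0, -0.0114, 0.0009, -0.006, 0.1]
    - [0, 0, 0, -0.0162, 0.0013, -0.0086, 0.1]
    - [0, 0, 0, -0.021, 0.0017, -0.0113, 0.1]
    - [0, 0, 0, -0.0247, 0.002, -0.0136, 0.1]

```text
time: 10.68
tcp_pos: [0.4475, 0.0815, 0.1622]
eef_rot: [0.707, -0.029, -0.706, -0.029]
wrist_force: [0.7, -0.7, -1.9]
width: 0.0237
```

Call:
carry_out:
  commands:
    - [0, 0, 0, 0, 0, 0, 0.1]
    - [0, 0, 0, 0, 0, 0, 0.1]
    - [0, 0, 0, 0, 0, 0, 0.1]
    - [0, 0, 0, 0, 0, 0, 0.1]

```text
time: 11.18
tcp_pos: [0.4477, 0.0814, 0.1623]
eef_rot: [-0.706, 0.029, 0.707, 0.029]
wrist_force: [0.5, 0.1, -1.9]
width: 0.0238
```

```bash
python3 look.py 12;  python3 look.py 13; python3 - <<'E'
from h import *
a=camera("top")["pixels"][120:270,230:430,::-1];cv2.imwrite("pics/t13z.png",cv2.resize(a,None,fx=4,fy=4,interpolation=2))
E
```

```text
11.175 [0.4477 0.0814 0.1623] 0.02382151193890965 [ 0.47  0.12 -1.9 ] [ 0.25 -0.18  0.  ]
11.275 [0.4477 0.0814 0.1623] 0.02370725721435628 [-0.33  1.67 -1.61] [ 0.3  -0.11  0.02]
```

View pics/w13z.png

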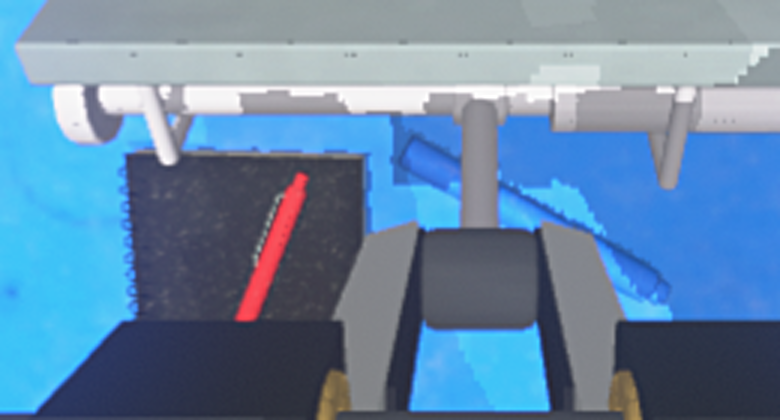

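View pics/s13z.png

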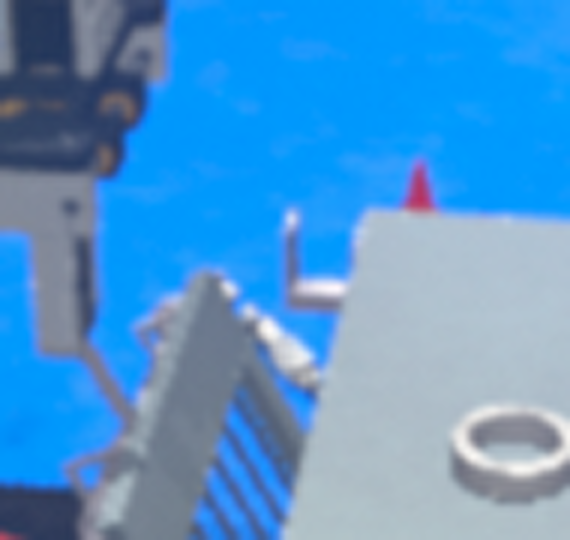

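View pics/t13z.png

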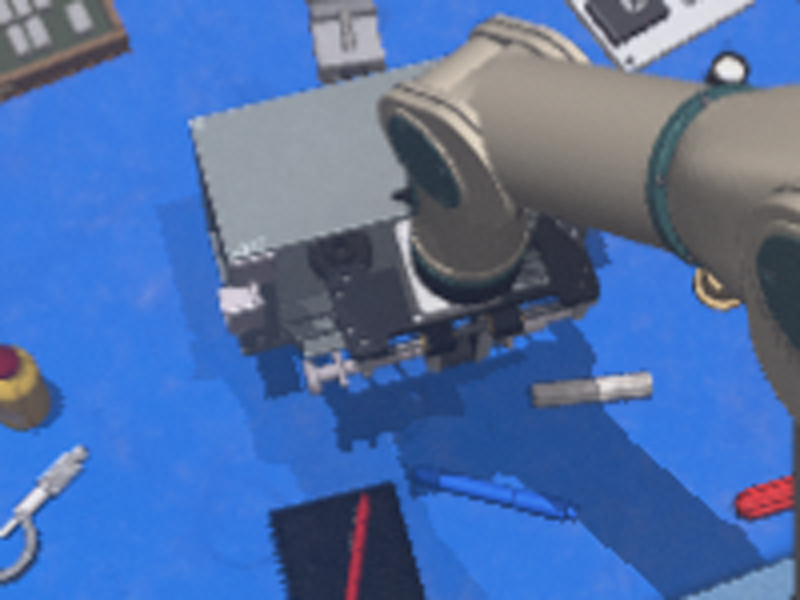

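```bash
python3 -c "
from workcell import *
print(job_done()); s=get_state(); print(s['time'],s['tcp_pos'],s['width'])"
```

```text
the job is handed in; nothing more can be done
None
the job is handed in; nothing more can be done
```

The bolt is drawn, the gate is eased down, and the hand is still holding it by the knob. I handed the job in at about 11.3 s; no verdict was reported.

- **Bolt:** I lifted it about 10.5 mm and drew it about 36.5 mm with the gate shut. Wrist force readings, taken at the end of each move, stayed at about 3.5 N or less.
- **Gate:** From how far the hand moved, it stands about 0.455 rad open, with its top edge about 8 cm out. The hand was still over the last 0.6 s.
- **Grip at the end:** The fingers were 23.7 mm apart on the 24 mm knob, and the pictures show the head clear of the keeper.
- **Other things:** In the last pictures the ring, hexagon bar, marker, oil bottle and micrometer look undisturbed. The arm hid the flange, the gear and most of the brass bush, so I could not check those.

**A check that disagreed:** my first close missed, because the fingers shut above the knob without touching anything. The pictures put the real fingertips about 33 mm above the reported TCP. I went down a further 32 mm by camera, and the second close held the knob.

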